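# Ready the calligraphy display stand and hold its frame up

## Robot

A 7-joint arm with a two-finger parallel gripper is mounted at the origin on the work surface. World frame = base frame: x ahead of the robot, y to its left, z up, the work surface at z = 0. Lengths are in m, angles in rad, forces in N, time in s.
With the tool pointing down it reaches from about 0.4 to 0.85 m from the base axis. Payload 10.4 kg.
Tool frame: the origin (TCP) lies at the very end of the fingers, on their centre line; the grasp point (between the pads) lies 19 mm behind it; x points along the fingers, z is the direction in which the jaws open and shut, and the axes are right-handed (so a half turn about x gives the same grasp; the last joint's range is limited). The gripper opens to 85 mm and grips with 20 to 120 N. Pads are 22 mm wide; open, the fingers measure 114 mm over their backs; the gripper's body (76 mm by 85 mm) begins 54 mm behind the grasp point. The pads swing forward as they close: fully open they stand 13 mm farther back than shut.
Start: joints at [-1.273, 0.332, -0.065, 1.46, 0.022, 1.35, -0.088], TCP at [0.197, 0.593, 0.231] pointing down, gripper open.
Joint ranges: [-2.6, 2.6], [-0.5, 2.12], [-1.47, 1.34], [0.16, 2.42], [-1.27, 4.41], [0.06, 2.06], [-2.6, 2.6]. Speed limits (rad/s): [2.22, 2.22, 2.79, 2.79, 3.14, 3.14, 3.14].

## Interface

Orientations are given as a unit quaternion [x, y, z, w].
In Python, from workcell import telemetry, viewer, manip, spot_in, mark_of gives the robot as it stands. The module is installed in compiled form; this text tells all that it offers.
- The arm moves only by the shell command python3 -m crank 'ROWS' [FORCE]. ROWS is JSON, a list of rows, each a list of 3 entries, a list of its own where there are three numbers: the closure, from 0 (fully open) to 1 (shut), then the shift along the world's x, y, z in cm, then the turn, a rotation vector about the world's x, y, z in rad. A call has 1 to 12 rows; each row shifts and turns the commanded pose from where the row before left it; what a row does not reach is not made up. A row lasts 1/12 s, in which the tool goes at most 41.7 mm and 7.16 degrees, less where a joint would pass 70% of its speed; a pose out of reach is approached as far as the arm can. A call with a gripper value outside its range is refused whole. The fingers move at their own pace and stop on an object; FORCE is the grip in N (left out, the last holds). Time passes only in rows, so rows that do not move let the fingers close. It gives the time, the measured TCP pose, the force and the opening at its end, in the units of the state.
- telemetry.get_obs(): the state, without advancing time (a new reading comes with each control period).
- viewer.camera(name): name is "side" or "top" or "wrist"; returns a dict with "frame" (400x640x3 uint8, red, green, blue), "intrinsics" (3x3 intrinsics, pixels), "cam_to_world" (4x4, takes a point from camera to world coordinates). Camera axes: x right, y up, looking along -z (the intrinsics and any distortion apply to the point x, -y, -z); pixel columns grow to the right and rows downward; lengths in m; the calibration is good to about 2 mm. A picture is of the moment at which its call begins. There is no depth.
- manip.hand_in(): hands the job in, once; it reports no verdict.
Trained networks look in a picture, given as the dict that the camera call returned (one of the last four; its "shot" number tells which), for a name from the list of things; names that differ only in an ending like _2 or _b are one class to them, and where a whole thing is asked for, a point or a joint stands for the part that bears it (a point fixed in the world has none). Each returns a list of dicts, best first, with "conf" (0 to 1); they miss things now and then, are a little off and sometimes report something else, mostly with a low value. They report only what shows in the picture. A call takes as long as a camera call. They do not tell look-alikes from the thing itself.
- spot_in(thing, picture): "location" ([x, y, z] in m, in the coordinates of the camera as it stood for that picture, good to about 4 mm: the middle of the surface that is visible of it).
- mark_of(thing, picture): "location" ([x, y, z] in m, in the coordinates of the camera as it stood for that picture, good to about 4 mm: a listed point, or the origin of a listed thing).
The state is a dict: "clock": time; "joint_pos": joint angles; "joint_velocities": joint speeds; "tau": joint torques, N m; "position": TCP position; "ee_rot": TCP orientation; "ft_force": force on the tool from outside, world axes, zero at the start; "torque": the same for the moment, N m; "grip_width": opening from 0.0 (shut) to 1.0 (fully open).
Only numpy, scipy, OpenCV 4.12 (cv2) and the standard library are available. Lean on these libraries where they do the work, as an engineer would, in place of code of your own. Each camera call takes 0.05 s, during which the arm holds its last target. There are 200 camera calls.

## Task

Get the display stand ready for a new sheet. First set the tabbed steel weight down into the pocket on the stand's base, fully home, with its tab in the notch at the pocket's front, and let go of it; then flip the stand's side leg over centre so that it drops all the way down; then take the frame by its top bar, raise it upright and finish while still gripping the bar, holding the frame upright so that it tips neither way. Do not let the frame fall over forwards, and leave the other things on the table where they are.

Things in the scene. Friction and masses are not known exactly. Their poses are not given: they have to be found in the camera images.
- weight_centre (a point): Tabbed weight: dark steel block, 80 mm long (its x), 28 mm wide (y), 40 mm high, about 0.45 kg, standing on the table. A tab 14 mm long, 12 mm wide and 20 mm high (lower half) sticks out of the middle of its -x end. The point is the centre of the block without the tab, 20 mm above its underside, z up.
- weight: The same weight; this origin is the centre of the block's underside, axes as above.
- weight_tab (a point): Centre of the weight's tab: 47 mm from the block's centre along its -x, 10 mm above its underside.
- stand: Wooden display stand, fixed. Base plate 200 mm (x) by 260 mm (y) by 18 mm; origin under its centre, on the table. Its x points away from the robot (the frame leans that way), y to the left, z up.
- pocket (a point): Centre of the pocket's floor, on the stand's base 18 mm above the table, 30 mm along -x and 70 mm along -y from the stand's origin; axes as the stand's. Inside 85 (x) by 33 mm (y), walls 12 mm high; front and back walls 8 mm thick, side walls 6 mm with 39 mm finger gaps in the middle. Notch 18 mm wide in the front (-x) wall. When home, the weight's axes match and its centre is 20 mm above this point.
- leg (a joint): Kickstand leg at the stand's left (+y) side: steel bar 16 x 10 mm with a rubber roller foot (24 mm long, 18 mm thick). Turns about the stand's x axis. 0 = stowed, pointing up, leaning 0.5 rad inwards (-y); 0.5 = straight up, its centre; 2.23 = fully down, pointing to +y. Its weighted foot (leg 0.2 kg) drives it to either end: short of centre it falls back, beyond it drops all the way down by itself. About 1 N at the foot pushes it.
- leg_tip (a point): Centre of the rubber foot at the leg's free end, 128 mm from the leg's hinge.
- leg_hinge (a point): The leg's hinge: 205 mm along +y from the pocket centre and 30 mm above the table; axes as the stand's.
- frame (a joint): The frame (wood, 200 mm wide, 0.5 kg, with a paper-covered panel) hinged along its lower edge about the stand's y axis. 0 = leaning back 0.65 rad away from the robot on its stop, where it starts and where it falls back to when let go; 0.65 = upright; above that it tips forwards, and falls by its own weight to its stop at 1.25.
- frame_hinge (a point): Middle of the frame's hinge line: 75 mm along +x and 70 mm along +y from the pocket centre, 40 mm above the table; axes as the stand's.
- top_bar (a point): Round steel bar along the top of the frame, 12 mm thick, 130 mm long, parallel to the stand's y axis, 210 mm from the frame's hinge line; the point is its middle. Two 8 mm rods, 60 mm either side of the middle, carry it; the frame's upper edge is 43 mm from the bar's axis. It can be gripped from above between the rods and turns in the grip as the frame swings.
- paperweight: Bystander: plain flat steel bar 160 x 22 x 14 mm; origin under its centre.
- inkstone: Bystander: black tray-like inkstone 130 x 85 x 22 mm; origin under its centre.
- ink_bottle: Bystander: black bottle, 48 mm across, 110 mm tall; origin under its centre.
- water_cup: Bystander: white cup, 72 mm across, 75 mm tall; origin under its centre.
- stamp_block: Bystander: upright stone stamp 30 x 30 x 55 mm; origin under its centre.
- brush: Bystander: writing brush 235 mm long lying on the table along its x; origin near its middle.
- tea_mug: Bystander: blue mug, 76 mm across, 85 mm tall, handle on its +y side; origin under its centre.
Not all that is in view belongs to the job. Of the things shaped like the weight, the dark steel one is meant.

How it is judged:
By the outcome, as a careful person would: the job done as asked, in the order asked, and still so for the second after the job is handed in, while the arm keeps its last pose, push and grip.
It also fails if it takes over 72 s, if anything falls off the work surface, if the arm or the gripper's body presses on something with over 40 N, if the wrist force passes 120 N, or if a joint passes its speed limit or range.

## Working session

There is one attempt and no reset: what is moved stays moved. The work goes in short steps, Python scripts to look and compute and a shell command to move; the robot and the scene stay as the last step left them, time stands still between calls to the robot, and variables do not carry over. Pictures are saved under pics/ and viewed, about 8 in all and at most 12, crops included, and the job is handed in when it is done.

```bash
mkdir -p pics; cat > h.py <<'E'
import numpy as np,cv2
from workcell import telemetry, viewer, manip, spot_in, mark_of
from scipy.spatial.transform import Rotation as R
def W(p,l):
    M=np.array(p["cam_to_world"]);return (M@np.r_[l,1])[:3]
def px(p,w):
    M=np.linalg.inv(np.array(p["cam_to_world"]));c=(M@np.r_[w,1])[:3];K=np.array(p["intrinsics"])
    q=K@np.array([c[0],-c[1],-c[2]]);return q[:2]/q[2]
def marks(p,names,f=mark_of,n=3):
    for t in names:
        for d in f(t,p)[:n]:
            w=W(p,d["location"]);print(f.__name__,t,round(d["conf"],2),w.round(4),px(p,w).round())
def save(p,n,crop=None,s=1):
    im=p["frame"][:,:,::-1]
    if crop: a,b,c,d=crop;im=im[b:d,a:c]
    cv2.imwrite("pics/"+n,cv2.resize(im,None,fx=s,fy=s))
def obs():
    o=telemetry.get_obs();print({k:np.round(o[k],4).tolist() for k in("clock","position","ee_rot","ft_force","grip_width","joint_pos")});print("axes",R.from_quat(o["ee_rot"]).as_matrix().round(3).tolist());return o
E
python3 - <<'E'
from h import *
obs()
T=["weight_centre","weight","weight_tab","stand","pocket","leg_tip","leg_hinge","frame_hinge","top_bar","paperweight","inkstone","ink_bottle","water_cup","stamp_block","brush","tea_mug"]
for c in("top","side"):
    p=viewer.camera(c);save(p,c+"0.png");print(c);print(np.array(p["cam_to_world"]).round(2).tolist());marks(p,T)
E
```

```text
{'clock': 0.0, 'position': [0.197, 0.5927, 0.2305], 'ee_rot': [-0.4141, 0.5738, 0.4134, 0.573], 'ft_force': [-0.3262, 0.4487, 0.0588], 'grip_width': 1.0008, 'joint_pos': [-1.2726, 0.3329, -0.0647, 1.461, 0.0216, 1.3499, -0.0885]}
axes [[-0.0, -0.949, 0.315], [-0.001, 0.315, 0.949], [-1.0, -0.0, -0.001]]
top
[[-0.01, 0.99, -0.15, 0.37], [-1.0, -0.01, 0.03, -0.02], [0.02, 0.15, 0.99, 1.45], [0.0, 0.0, 0.0, 1.0]]
call weight_centre 0.67 [ 0.4485 -0.6752  0.0223] [476. 235.]
call weight_centre 0.57 [ 0.4455 -0.3657  0.0218] [397. 236.]
call weight_centre 0.51 [ 0.3115 -0.3502  0.0205] [394. 271.]
call weight 0.76 [ 0.4459 -0.362  -0.0039] [394. 236.]
call weight 0.67 [ 0.3073 -0.3549  0.0004] [394. 272.]
call weight 0.54 [ 0.4479 -0.6736  0.0015] [473. 235.]
call weight_tab 0.77 [ 0.4364 -0.4127  0.0091] [408. 238.]
call weight_tab 0.73 [ 0.4566 -0.6252  0.0076] [461. 233.]
call weight_tab 0.54 [ 0.3432 -0.3863  0.0073] [402. 263.]
call stand 0.74 [ 0.5018 -0.0618  0.001 ] [318. 222.]
call pocket 0.84 [ 0.4756 -0.1408  0.0208] [339. 229.]
call pocket 0.47 [ 0.4362 -0.4135  0.0091] [408. 
[... 1995 characters left out ...]
.]
call frame_hinge 0.91 [ 0.5422 -0.0645  0.0342] [319. 223.]
call top_bar 0.66 [ 0.6194  0.4511 -0.0021] [297. 173.]
call top_bar 0.64 [ 0.668  -0.0536  0.2032] [345. 183.]
call paperweight 0.53 [ 0.6643 -0.3224 -0.0055] [371. 259.]
call paperweight 0.44 [ 0.446  -0.3644  0.0138] [324. 276.]
call inkstone 0.65 [ 0.7065  0.3201 -0.0042] [321. 182.]
call ink_bottle 0.69 [ 0.6202  0.4522 -0.0022] [297. 173.]
call water_cup 0.82 [ 0.6203 -0.4592 -0.0086] [377. 284.]
call stamp_block 0.44 [ 0.5332 -0.5558 -0.0023] [367. 306.]
call brush 0.59 [7.616e-01 3.160e-02 6.000e-04] [355. 208.]
call tea_mug 0.62 [ 0.4746  0.5827 -0.0055] [263. 167.]
call tea_mug 0.18 [ 0.4716 -0.1351  0.0166] [309. 239.]
```

```bash
python3 - <<'E'
import cv2,numpy as np
a=cv2.imread("pics/top0.png")[140:310,230:510];b=cv2.imread("pics/side0.png")[160:360,240:440]
a=cv2.resize(a,(460,279),interpolation=2);b=cv2.resize(b,(600,600),interpolation=2)
a=cv2.resize(cv2.imread("pics/top0.png")[140:310,260:500],(423,300),interpolation=2)
b=cv2.resize(cv2.imread("pics/side0.png")[160:360,240:440],(370,370),interpolation=2)
o=np.zeros((600,800,3),np.uint8);o[:300,:423]=a;o[:370,425:795]=b
cv2.imwrite("pics/v1.png",o)
E
```

```text
(no output)
```

View pics/v1.png

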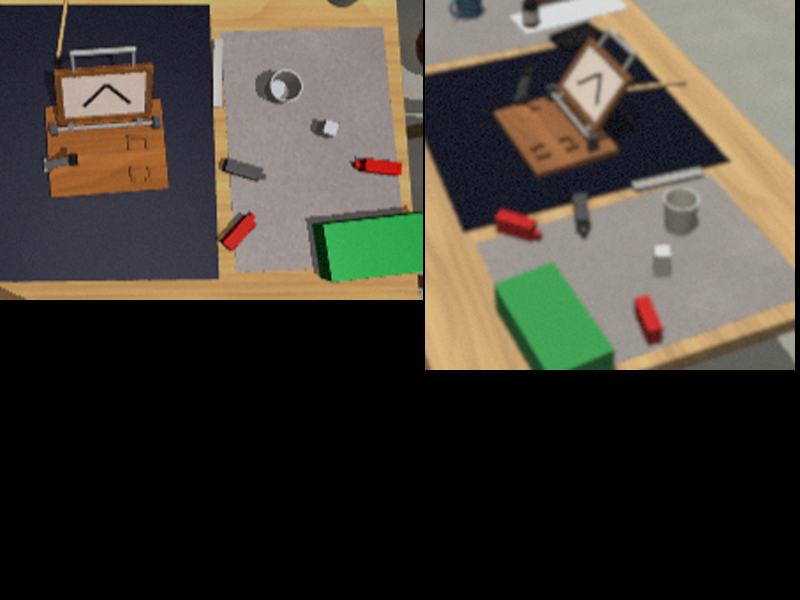

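The dark weight is the grey one, at about (150,265) px of the top crop, with its tab to the right. The red look-alikes are not meant. Stand yaw is about 4.7° and weight yaw about 75°.

```bash
python3 -m crank '[[0,[2.8,-2.4,0.6],[0,0,-0.12]],[0,[2.8,-2.4,0.6],[0,0,-0.12]],[0,[2.8,-2.4,0.6],[0,0,-0.12]],[0,[2.8,-2.4,0.6],[0,0,-0.12]],[0,[2.8,-2.4,0.6],[0,0,-0.12]],[0,[2.8,-2.4,0.6],[0,0,-0.12]],[0,[2.8,-2.4,0.6],[0,0,-0.12]],[0,[2.8,-2.4,0.6],[0,0,-0.12]],[0,[1,-3.8,0],[0,0,-0.12]],[0,[1,-3.8,0],[0,0,-0.12]],[0,[0,-3.8,0],[0,0,-0.12]],[0,[0,-3.8,0],[0,0,-0.12]]]'
python3 -m crank '[[0,[0,-4,0],[0,0,0]],[0,[0,-4,0],[0,0,0]],[0,[0,-4,0],[0,0,0]],[0,[0,-4,0],[0,0,0]],[0,[0,-4,0],[0,0,0]],[0,[0,-4,0],[0,0,0]],[0,[0,-4,0],[0,0,0]],[0,[0,-4,0],[0,0,0]],[0,[0,-4,0],[0,0,0]],[0,[0,-4,0],[0,0,0]],[0,[0,-4,0],[0,0,0]],[0,[0,0,0],[0,0,0]]]'
python3 - <<'E'
from h import *
obs()
p=viewer.camera("wrist");save(p,"w1.png");marks(p,["weight","weight_centre","weight_tab","pocket","stand","leg_hinge","leg_tip","frame_hinge"])
E
```

```text
clock: 2.7
position: [0.4413, 0.2471, 0.2792]
ee_rot: [0.069, 0.704, -0.069, 0.704]
ft_force: [1.4, 0.7, 0.1]
grip_width: 1.001
clock: 3.7
position: [0.4395, -0.1987, 0.28]
ee_rot: [0.07, 0.703, -0.071, 0.704]
ft_force: [-0.2, -1.2, -0.2]
grip_width: 0.998
{'clock': 3.7, 'position': [0.4395, -0.1987, 0.28], 'ee_rot': [0.0698, 0.7029, -0.071, 0.7043], 'ft_force': [-0.1919, -1.1553, -0.2466], 'grip_width': 0.9984, 'joint_pos': [-0.5503, -0.0737, 0.8538, 1.7858, 0.0575, 1.4022, 0.0932]}
axes [[0.002, 0.198, 0.98], [-0.002, 0.98, -0.198], [-1.0, -0.001, 0.002]]
call weight 0.74 [ 0.3119 -0.3491 -0.0011] [250. 276.]
call weight 0.63 [ 0.451  -0.3639  0.0012] [353. 268.]
call weight_centre 0.97 [ 0.3111 -0.3529  0.0243] [246. 289.]
call weight_centre 0.92 [ 0.4444 -0.3654  0.0181] [349. 276.]
call weight_tab 0.93 [ 0.3445 -0.3847  0.0092] [279. 298.]
call weight_tab 0.6 [ 0.4285 -0.4135  0.0138] [344. 307.]
call stand 0.83 [ 0.4936 -0.0683 -0.001 ] [345.  22.]
```

```bash
python3 -m crank '[[0,[0.2,-4,-2],[0,0,-0.08]],[0,[0.2,-4,-3],[0,0,0]],[0,[0.2,-4,-3],[0,0,0]],[0,[0.1,-2.6,-3],[0,0,0]],[0,[0,-2,0],[0,0,0]],[0,[0,0,0],[0,0,0]],[0,[0,0,0],[0,0,0]]]'
python3 - <<'E'
from h import *
obs()
p=viewer.camera("wrist");save(p,"w2.png");marks(p,["weight","weight_centre","weight_tab"]);print(np.array(p["cam_to_world"]).round(3).tolist())
E
```

```text
clock: 4.73
position: [0.4468, -0.3413, 0.1804]
ee_rot: [0.095, 0.701, -0.096, 0.7]
ft_force: [-0.0, -0.5, 0.7]
grip_width: 1.001
{'clock': 4.7333, 'position': [0.4468, -0.3413, 0.1804], 'ee_rot': [0.0955, 0.7011, -0.0961, 0.7001], 'ft_force': [-0.0121, -0.5315, 0.6614], 'grip_width': 1.0011, 'joint_pos': [-0.2358, 0.3316, 0.9794, 1.7388, -0.2895, 1.2276, 0.5458]}
axes [[-0.002, 0.268, 0.963], [-0.001, 0.963, -0.268], [-1.0, -0.001, -0.001]]
call weight 0.87 [ 0.3114 -0.349  -0.001 ] [189. 212.]
call weight 0.64 [ 0.4459 -0.3653  0.0007] [327. 193.]
call weight_centre 0.6 [ 0.3129 -0.352   0.022 ] [183. 224.]
call weight_tab 0.86 [ 0.4299 -0.4127  0.0118] [324. 246.]
call weight_tab 0.56 [ 0.3429 -0.3808  0.0127] [227. 239.]
[[0.963, 0.254, 0.084, 0.467], [-0.268, 0.916, 0.299, -0.265], [-0.001, -0.31, 0.951, 0.323], [0.0, 0.0, 0.0, 1.0]]
```

View pics/w2.png

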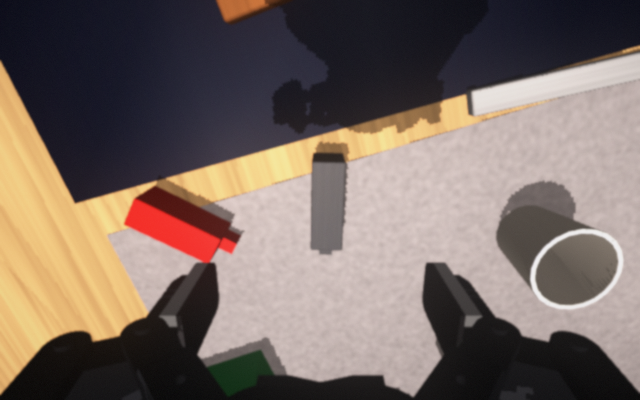

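Top face of the weight is at about (313,161),(347,161),(343,250),(311,249) px. Its tab shows at (325,252).

```bash
cat >> h.py <<'E'
def ray(M,K,uv,z):
    d=np.array([(uv[0]-K[0,2])/K[0,0],-(uv[1]-K[1,2])/K[1,1],-1]);d=M[:3,:3]@d;return M[:3,3]+d*(z-M[2,3])/d[2]
E
python3 - <<'E'
from h import *
p=viewer.camera("wrist");M=np.array(p["cam_to_world"]);K=np.array(p["intrinsics"])
im=p["frame"].astype(int);sub=im[140:262,295:365]
g=sub.sum(2)/3
m=((g>65)&(g<105)).astype(np.uint8);m=cv2.morphologyEx(m,cv2.MORPH_OPEN,np.ones((5,5)))
print(g[60,::4].round(),g[::6,35].round())
n,l,s,c=cv2.connectedComponentsWithStats(m);k=1+s[1:,4].argmax();print(s[k])
pts=np.argwhere(l==k)[:,::-1]+[295,140]
w=np.array([ray(M,K,q,.04)[:2] for q in pts]);r=cv2.minAreaRect((w*1000).astype(np.float32));print(r)
c=np.array([ray(M,K,q,.04)[:2] for q in [(313,161),(347,161),(343,250),(311,249)]]);print(c.mean(0),c.tolist())
e=(c[0]+c[1]-c[2]-c[3])/2;print(np.linalg.norm(e),np.degrees(np.arctan2(e[1],e[0])))
E
```

```text
[203. 204. 201. 206. 116. 119. 117. 117. 119. 116. 115. 117. 115. 202.
 199. 204. 207. 204.] [181. 123. 104.  42.  59. 119. 118. 118. 117. 116. 117. 117. 116. 115.
 114. 112. 112. 113. 110. 161. 199.]
[ 0  0  4  3 12]
((438.15167236328125, -302.4827575683594), (1.6018081903457642, 2.4320826530456543), 74.67694091796875)
[ 0.44836977 -0.3634746 ] [[0.4464807015757418, -0.3216669720488183], [0.4731813175573665, -0.3289856235012944], [0.4504107155975563, -0.40583728214568865], [0.4234063356441401, -0.39740852129072535]]
0.07966562648657914 73.27767665683797
```

```bash
python3 -m crank '[[0,[0,-2.2,-2],[0,0,-0.017]],[0,[0,-0.1,-3.5],[0,0,0]],[0,[0,0,-3.5],[0,0,0]],[0,[0,0,-3.3],[0,0,0]],[0,[0,0,-2.5],[0,0,0]],[0,[0,0,-1.5],[0,0,0]],[0,[0,0,-1],[0,0,0]],[0,[0,0,0],[0,0,0]],[0,[0,0,0],[0,0,0]]]' 60
python3 -m crank '[[1,[0,0,0],[0,0,0]],[1,[0,0,0],[0,0,0]],[1,[0,0,0],[0,0,0]],[1,[0,0,0],[0,0,0]],[1,[0,0,0],[0,0,0]],[1,[0,0,0],[0,0,0]],[1,[0,0,0],[0,0,0]],[1,[0,0,0],[0,0,0]],[1,[0,0,0],[0,0,0]],[1,[0,0,0],[0,0,0]]]'
```

```text
clock: 5.73
position: [0.4479, -0.3639, 0.0088]
ee_rot: [0.101, 0.699, -0.101, 0.7]
ft_force: [0.2, -0.7, 0.7]
grip_width: 1.003
clock: 6.57
position: [0.4476, -0.3639, 0.0083]
ee_rot: [0.101, 0.7, -0.101, 0.7]
ft_force: [-0.9, 1.4, 5.8]
grip_width: 0.319
```

```bash
python3 -m crank '[[1,[0,0,1],[0,0,0]],[1,[0,0,2.5],[0,0,0]],[1,[0,0,3.5],[0,0,0]],[1,[0,0,3.5],[0,0,0]],[1,[0,0,3],[0,0,0]],[1,[0,0.5,1],[0,0,-0.05]],[1,[0,1,0],[0,0,-0.1]],[1,[0.3,2.5,0],[0,0,-0.12]],[1,[0.3,2.5,0],[0,0,-0.12]],[1,[0.3,2.5,0],[0,0,-0.12]],[1,[0.3,2.5,0],[0,0,-0.12]],[1,[0.3,2.5,0],[0,0,-0.12]]]'
python3 -m crank '[[1,[0.3,2.2,0],[0,0,-0.12]],[1,[0.3,2.2,0],[0,0,-0.12]],[1,[0.3,2.2,0],[0,0,-0.12]],[1,[0.3,1.2,0],[0,0,-0.12]],[1,[0.1,0.4,0],[0,0,-0.09]],[1,[0,0,0],[0,0,0]],[1,[0,0,0],[0,0,0]],[1,[0,0,0],[0,0,0]]]'
python3 - <<'E'
from h import *
obs()
p=viewer.camera("wrist");save(p,"w3.png");marks(p,["weight_tab","weight_centre","weight","pocket","leg_hinge","leg_tip","frame_hinge","stand"],n=2)
for c in("top","side"):
    p=viewer.camera(c);save(p,c+"3.png");print(c);marks(p,["pocket","weight_tab","weight","leg_hinge","frame_hinge","stand"],n=1)
E
```

```text
clock: 7.57
position: [0.4616, -0.2224, 0.1527]
ee_rot: [0.353, 0.613, -0.352, 0.613]
ft_force: [1.1, 0.4, -3.2]
grip_width: 0.322
clock: 8.23
position: [0.4748, -0.1424, 0.1528]
ee_rot: [-0.508, -0.491, 0.509, -0.491]
ft_force: [0.5, 0.4, -4.9]
grip_width: 0.316
{'clock': 8.2333, 'position': [0.4748, -0.1424, 0.1528], 'ee_rot': [-0.5084, -0.4915, 0.5085, -0.4913], 'ft_force': [0.516, 0.4132, -4.8754], 'grip_width': 0.3165, 'joint_pos': [-0.9479, 0.2549, 1.3067, 1.9421, -0.2705, 1.1459, -1.1407]}
axes [[-0.0, 0.999, -0.034], [0.0, -0.034, -0.999], [-1.0, -0.0, -0.0]]
call weight_tab 0.71 [ 0.3406 -0.379   0.01  ] [576. 309.]
call weight_centre 0.85 [ 0.3118 -0.3534  0.0208] [551. 343.]
call weight_centre 0.8 [ 0.472  -0.1435  0.1649] [323. 284.]
call weight 0.89 [ 0.475  -0.141   0.1446] [317. 255.]
call weight 0.85 [ 0.311  -0.3508  0.0008] [535. 329.]
call pocket 0.92 [ 0.4716 -0.1368  0.0171] [313. 186.]
call leg_hinge 0.57 [0.4543 0.0651 0.0276] [ 64. 218.]
call leg_tip 0.64 [0.4652 0.0017 0.1423] [ 27. 279.]
call leg_tip 0.63 [ 0.4747 -0.1406  0.1431] [316. 254.]
call frame_hinge 0.93 [ 0.5371 -0.0631  0.0417] [203. 109.]
call stand 0.86 [ 0.4978 -0.0659  0.0006] [228. 153.]
top
call pocket 0.85 [ 0.4746 -0.1435  0.0215] [340. 229.]
call weight_tab 0.55 [ 0.4566 -0.6256  0.0102] [462. 233.]
call weight 0.55 [ 0.4459 -0.6728  0.0043] [473. 235.]
call frame_hinge 0.96 [ 0.5409 -0.0648  0.0375] [319. 211.]
call stand 0.57 [ 0.499  -0.0627  0.0016] [318. 223.]
side
call pocket 0.67 [ 0.4745 -0.1396  0.0161] [310. 240.]
call weight_tab 0.8 [ 0.4516 -0.6242  0.0061] [355. 325.]
call weight 0.72 [ 0.3125 -0.3492 -0.0013] [290. 285.]
call leg_hinge 0.97 [0.4572 0.0662 0.0293] [291. 213.]
call frame_hinge 0.6 [ 0.5412 -0.0657  0.0332] [319. 224.]
call stand 0.96 [ 0.4941 -0.0627 -0.0077] [309. 233.]
```

View pics/w3.png

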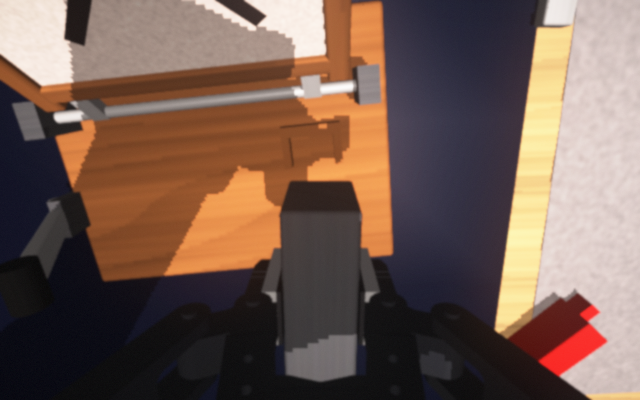

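The image shows the weight gripped square. The base's front-right corner is near (393,254) px, and the weight hides most of the pocket. I turn back 0.116 rad and sidestep to see the pocket.

```bash
python3 -m crank '[[1,[0,-2,0],[0,0,0.06]],[1,[0,-3,0],[0,0,0.056]],[1,[0,-2,0],[0,0,0]],[1,[0,0,0],[0,0,0]],[1,[0,0,0],[0,0,0]]]'
python3 - <<'E'
from h import *
import pickle
obs()
p=viewer.camera("wrist");save(p,"w4.png",(100,60,420,300),2.5);pickle.dump((p["cam_to_world"],p["intrinsics"],p["frame"]),open("w4.pkl","wb"))
marks(p,["weight_tab","weight_centre","weight","pocket","leg_hinge","leg_tip","frame_hinge","stand"],n=1)
E
```

```text
clock: 9.8
position: [0.4748, -0.2132, 0.1528]
ee_rot: [0.48, 0.519, -0.481, 0.519]
ft_force: [0.5, -0.3, -4.6]
grip_width: 0.316
{'clock': 9.8, 'position': [0.4748, -0.2132, 0.1528], 'ee_rot': [0.4802, 0.5187, -0.4807, 0.5189], 'ft_force': [0.5151, -0.2661, -4.6172], 'grip_width': 0.3163, 'joint_pos': [-0.6857, 0.3196, 1.2013, 1.8813, -0.3243, 1.1611, -0.8632]}
axes [[-0.0, 0.997, 0.077], [-0.001, 0.077, -0.997], [-1.0, -0.0, 0.001]]
call weight_tab 0.8 [ 0.3432 -0.3807  0.0152] [486. 328.]
call weight_centre 0.71 [ 0.4728 -0.2153  0.166 ] [325. 284.]
call weight 0.92 [ 0.4754 -0.2095  0.1434] [312. 252.]
call pocket 0.68 [ 0.4707 -0.1363  0.0153] [226. 179.]
call frame_hinge 0.77 [ 0.5445 -0.0628  0.0424] [105.  76.]
call stand 0.96 [ 0.4954 -0.0677 -0.0014] [148. 139.]
```

View pics/w4.png

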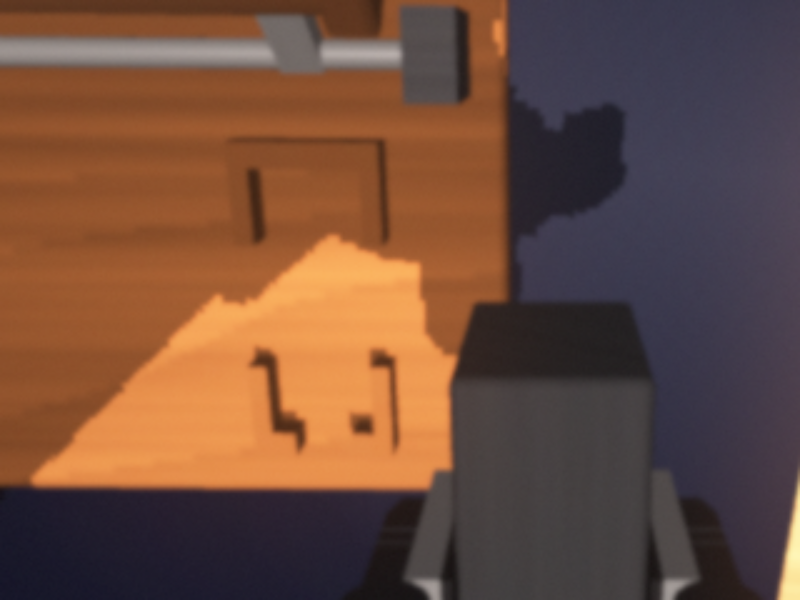

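The pocket is visible in the crop (2.5x, offset 100,60). Its back wall's rear edge is at v=139 and its outer side edges are at u=230 and 381. The base's right edge is at u=509 and its front edge at v=488.

```bash
python3 - <<'E'
from h import *
import pickle
M,K,f=pickle.load(open("w4.pkl","rb"));M=np.array(M);K=np.array(K)
P=lambda u,v,z:ray(M,K,(100+u/2.5,60+v/2.5),z)[:2]
F=[P(50,487,.018),P(350,488.5,.018)];Rt=[P(509,60,.018),P(509,250,.018)]
a=F[0]-F[1];b=Rt[0]-Rt[1]
y1=np.degrees(np.arctan2(-a[0],a[1]));y2=np.degrees(np.arctan2(b[1],b[0]));print("yaw",y1,y2)
for yaw in (4.4,(y1+y2)/2):
    c,s=np.cos(np.radians(yaw)),np.sin(np.radians(yaw));X=np.array([c,s]);Y=np.array([-s,c])
    # stand coords (world projected)
    xf=np.mean([q@X for q in F]);yr=np.mean([q@Y for q in Rt])
    g=lambda x,y:X*x+Y*y
    print(yaw,"from base",g(xf+.07,yr+.06))
    xb=np.mean([P(u,139,.030)@X for u in(250,370)])
    yl=P(230,160,.030)@Y;yR=P(381,160,.030)@Y
    print("walls",g(xb-.0505,(yl+yR)/2),"w",yl-yR,"yin left wall",P(247,180,.030)@Y-(yl+yR)/2, P(262,230,.018)@Y-(yl+yR)/2)
# weight in the image: bottom back edge crop (472,304)-(632,304) at z, top back edge (452,378)-(651,378)
for z0 in(.144,.1445):
  t=[P(*q,z0+.04) for q in((452,379),(651,379))];bt=[P(*q,z0) for q in((473,304),(631,304))]
  print(z0,t,np.linalg.norm(t[0]-t[1]),bt,np.linalg.norm(bt[0]-bt[1]))
E
```

```text
yaw 4.078015738757327 3.6004160685154423
4.4 from base [ 0.47342797 -0.14049669]
walls [ 0.47258694 -0.14116445] w 0.044460407546690006 yin left wall 0.017840129273465066 0.018813739905255783
3.8392159036363847 from base [ 0.47292752 -0.14010786]
walls [ 0.47257325 -0.14072943] w 0.04445811151454587 yin left wall 0.017781933430898067 0.01858600993200618
0.144 [array([ 0.51034562, -0.19727853]), array([ 0.51238927, -0.22380271])] 0.02660279060932038 [array([ 0.50946421, -0.19685127]), array([ 0.51161275, -0.22469997])] 0.02793145833443505
0.1445 [array([ 0.51053694, -0.19732252]), array([ 0.51257141, -0.2237276 ])] 0.026483346939477116 [array([ 0.50960788, -0.19688504]), array([ 0.51174932, -0.22464175])] 0.027839190795704977
```

```bash
python3 -m crank '[[1,[0,1.5,0],[0,0,0]],[1,[0,2.5,0],[0,0,0]],[1,[0.1,2.3,0],[0,0,0]],[1,[0,1,0],[0,0,0]],[1,[0,0,-2],[0,0,0]],[1,[0,0,-2.8],[0,0,0]],[1,[0,0,-2.8],[0,0,0]],[1,[0,0,-2],[0,0,0]],[1,[0,0,-1],[0,0,0]],[1,[0,0,0],[0,0,0]],[1,[0,0,0],[0,0,0]]]'
python3 - <<'E'
from h import *
obs()
p=viewer.camera("wrist");a=p["frame"][100:350,180:460];q=viewer.camera("side");b=q["frame"][205:275,270:350]
o=np.hstack([cv2.resize(a,(448,400)),cv2.resize(b,(352,308),interpolation=2)[:, :] if 0 else cv2.copyMakeBorder(cv2.resize(b,(352,308),interpolation=2),0,92,0,0,0)])
cv2.imwrite("pics/v5.png",o[:,:,::-1])
E
```

```text
clock: 11.17
position: [0.4765, -0.1391, 0.0473]
ee_rot: [0.48, 0.519, -0.48, 0.52]
ft_force: [0.2, -0.2, -3.2]
grip_width: 0.317
{'clock': 11.1667, 'position': [0.4765, -0.1391, 0.0473], 'ee_rot': [0.4796, 0.5193, -0.4799, 0.5197], 'ft_force': [0.1844, -0.2227, -3.161], 'grip_width': 0.3166, 'joint_pos': [-0.7129, 0.4181, 1.0624, 2.0321, -0.4513, 0.947, -0.9051]}
axes [[0.0, 0.997, 0.079], [-0.001, 0.079, -0.997], [-1.0, 0.0, 0.001]]
```

View pics/v5.png

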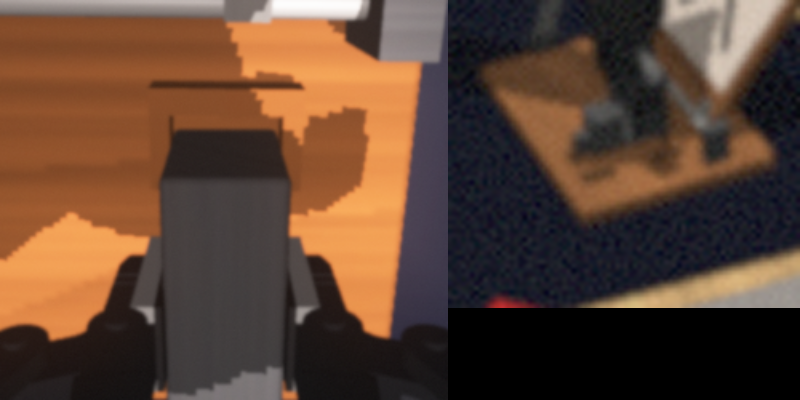

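Wrist view: the weight's rear lower edge is at v=130 (u 168–281), with the pocket's rear wall edge at v≈84 (u 150–303). The weight sits about 0.7 mm too far to +y, so I work out x the same way.

```bash
python3 - <<'E'
from h import *
p=viewer.camera("wrist");M=np.array(p["cam_to_world"]);K=np.array(p["intrinsics"])
P=lambda u,v,z:ray(M,K,(180+u/1.6,100+v/1.6),z)[:2]
t=np.radians(4.4);X=np.array([np.cos(t),np.sin(t)]);Y=np.array([-X[1],X[0]])
pk=P(226.5,84,.03);wb=P(224.5,130,.039);wt=(P(162,179,.079)+P(290,179,.079))/2
for w in(wb,wt): print("shift needed stand x,y mm",((pk-.0505*X)-(w-.04*X))@X*1e3,((pk-w)@Y)*1e3)
E
```

```text
shift needed stand x,y mm 0.6421776475136445 -0.5388772167988383
shift needed stand x,y mm 0.1894294304467205 -0.2624293166504268
```

```bash
python3 -m crank '[[1,[0.03,-0.05,0],[0,0,0]],[1,[0,0,-0.4],[0,0,0]],[1,[0,0,-0.4],[0,0,0]],[1,[0,0,-0.4],[0,0,0]],[1,[0,0,-0.4],[0,0,0]],[1,[0,0,-0.3],[0,0,0]],[1,[0,0,-0.1],[0,0,0]],[1,[0,0,0],[0,0,0]],[1,[0,0,0],[0,0,0]]]'
```

```text
clock: 12.07
position: [0.4766, -0.1394, 0.0267]
ee_rot: [0.48, 0.519, -0.48, 0.52]
ft_force: [0.2, -0.3, -5.3]
grip_width: 0.316
```

```bash
python3 -m crank '[[1,[0,0,-0.1],[0,0,0]],[1,[0,0,-0.1],[0,0,0]],[1,[0,0,0],[0,0,0]],[1,[0,0,0],[0,0,0]]]'
```

```text
clock: 12.4
position: [0.4767, -0.1394, 0.0262]
ee_rot: [0.48, 0.52, -0.479, 0.519]
ft_force: [-12.2, 4.8, 26.8]
grip_width: 0.321
```

```bash
python3 -m crank '[[1,[0,0,0.1],[0,0,0]],[0.4,[0,0,0],[0,0,0]],[0.3,[0,0,0],[0,0,0]],[0.3,[0,0,0],[0,0,0]],[0.3,[0,0,0],[0,0,0]],[0.3,[0,0,0],[0,0,0]],[0.3,[0,0,0],[0,0,0]],[0.3,[0,0,0.5],[0,0,0]],[0.3,[0,0,1.5],[0,0,0]],[0.3,[0,0,3],[0,0,0]],[0.3,[0,0,4],[0,0,0]],[0.3,[0,0,4],[0,0,0]]]'
python3 -m crank '[[0.3,[-0.5,-2,3],[0,0,0]],[0.3,[-0.5,-3,2],[0,0,0]],[0.3,[0,0,0],[0,0,0]],[0.3,[0,0,0],[0,0,0]]]'
python3 - <<'E'
from h import *
obs()
for c in("top","side","wrist"):
    p=viewer.camera(c);print(c);marks(p,["weight","weight_centre","weight_tab"],n=3);marks(p,["pocket","leg_tip","leg_hinge"],n=1)
    if c=="wrist":
        w=np.array([.4735,-.14,.03]);u,v=px(p,w).astype(int);print(u,v);a=max(0,u-130),max(0,v-100);save(p,"w6.png",(a[0],a[1],a[0]+260,min(400,a[1]+200)),3)
E
```

```text
clock: 13.4
position: [0.4756, -0.1398, 0.1569]
ee_rot: [0.479, 0.52, -0.481, 0.519]
ft_force: [0.5, 0.7, 2.1]
grip_width: 0.701
clock: 13.73
position: [0.4666, -0.1908, 0.2069]
ee_rot: [0.481, 0.518, -0.48, 0.519]
ft_force: [0.8, 0.8, -0.2]
grip_width: 0.702
{'clock': 13.7333, 'position': [0.4666, -0.1908, 0.2069], 'ee_rot': [0.4813, 0.5183, -0.4796, 0.5193], 'ft_force': [0.8469, 0.807, -0.2004], 'grip_width': 0.7017, 'joint_pos': [-0.8736, 0.1432, 1.2856, 1.8562, -0.1468, 1.246, -1.0379]}
axes [[0.003, 0.997, 0.077], [0.001, 0.077, -0.997], [-1.0, 0.003, -0.001]]
top
call weight 0.75 [ 0.4477 -0.673  -0.0013] [473. 235.]
call weight 0.66 [ 0.3121 -0.3542  0.0008] [394. 271.]
call weight 0.49 [ 0.4785 -0.1388  0.0143] [338. 228.]
call weight_centre 0.75 [ 0.474  -0.136   0.0412] [338. 229.]
call weight_centre 0.65 [ 0.3094 -0.3493  0.0179] [394. 272.]
call weight_centre 0.45 [ 0.4474 -0.6719  0.0222] [475. 235.]
call weight_tab 0.77 [ 0.3429 -0.3892  0.0088] [403. 263.]
call weight_tab 0.73 [ 0.4294 -0.1457  0.0285] [340. 240.]
call weight_tab 0.66 [ 0.459  -0.625   0.0073] [461. 23
[... 647 characters left out ...]
ht_tab 0.55 [ 0.3406 -0.3839  0.0108] [300. 287.]
call pocket 0.76 [ 0.4737 -0.1363  0.0166] [310. 239.]
call leg_tip 0.6 [ 0.62   -0.4573 -0.0047] [377. 283.]
call leg_hinge 0.71 [0.4546 0.066  0.0274] [290. 213.]
wrist
call weight 0.66 [ 0.4768 -0.1379  0.0187] [266. 152.]
call weight 0.64 [ 0.3075 -0.3497 -0.0014] [448. 308.]
call weight_centre 0.87 [ 0.3157 -0.3544  0.0251] [462. 317.]
call weight_centre 0.71 [ 0.476  -0.1384  0.0377] [264. 157.]
call weight_tab 0.96 [ 0.4239 -0.1416  0.0282] [267. 209.]
call weight_tab 0.84 [ 0.3373 -0.3786  0.01  ] [483. 293.]
call leg_tip 0.87 [ 4.629e-01 -2.000e-04  1.456e-01] [  6. 197.]
call leg_hinge 0.62 [0.4558 0.0645 0.0288] [ 43. 159.]
266 158
```

View pics/w6.png

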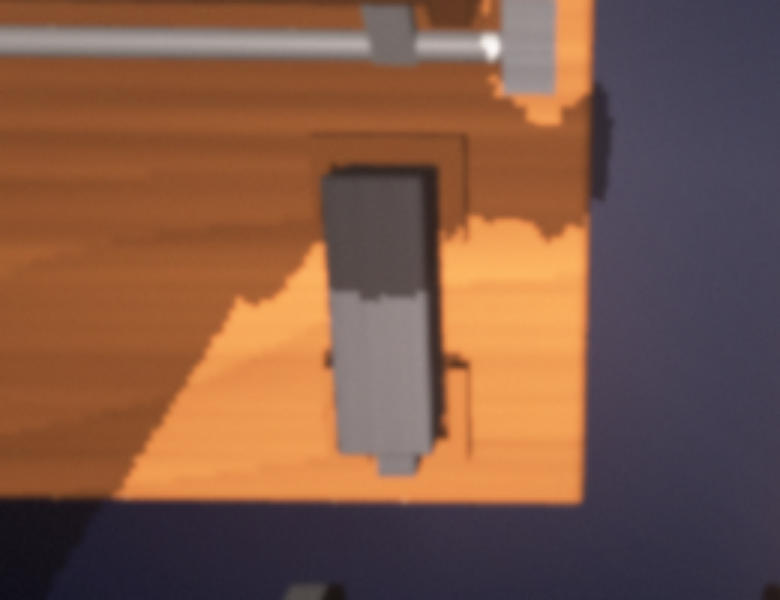

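The weight sits down in the pocket, with its tab in the front notch at about (398,465) px of the crop; the released height also matches the floor. Next comes the leg: close the fingers, turn the tool so the jaws lie along the stand's x, and come in from -y.

```bash
python3 -m crank '[[1,[0,1,0],[0,0,0.12]],[1,[0,1,0],[0,0,0.12]],[1,[0,1,0],[0,0,0.12]],[1,[0,1,0],[0,0,0.12]],[1,[0,1,0],[0,0,0.12]],[1,[0,1,0],[0,0,0.12]],[1,[0,1,0],[0,0,0.12]],[1,[0,1,0],[0,0,0.12]],[1,[0,1,0],[0,0,0.12]],[1,[0,1,0],[0,0,0.12]],[1,[0,1,0],[0,0,0.12]],[1,[0,1,0],[0,0,0.12]]]'
python3 -m crank '[[1,[0,1,0],[0,0,0.12]],[1,[-0.2,0,-2.5],[0,0,0.02]],[1,[-0.2,0,-3],[0,0,0]],[1,[-0.1,0,-2.5],[0,0,0]],[1,[0,0,-1],[0,0,0]],[1,[0,0,0],[0,0,0]]]'
python3 -c "from h import *;obs()"
```

```text
clock: 15.78
position: [0.4665, -0.0688, 0.2058]
ee_rot: [0.016, 0.707, -0.016, 0.707]
ft_force: [-0.4, -0.6, -0.3]
grip_width: 0.002
clock: 16.28
position: [0.46, -0.0594, 0.1137]
ee_rot: [-0.032, 0.708, 0.031, 0.705]
ft_force: [0.7, -0.6, 0.5]
grip_width: 0.006
{'clock': 16.2833, 'position': [0.46, -0.0594, 0.1137], 'ee_rot': [-0.032, 0.7077, 0.0307, 0.7051], 'ft_force': [0.6573, -0.6351, 0.502], 'grip_width': 0.0058, 'joint_pos': [-1.0505, 0.1334, 1.1625, 2.0546, -0.1391, 1.0414, 0.2685]}
axes [[-0.004, -0.089, 0.996], [-0.002, 0.996, 0.089], [-1.0, -0.002, -0.004]]
```

```bash
python3 -m crank '[[1,[0,1.5,0],[0,0,0]],[1,[0,1.5,0],[0,0,0]],[1,[0,1.2,0],[0,0,0]],[1,[0,1.2,0],[0,0,0]],[1,[0,1.2,0],[0,0,0]],[1,[0,1.2,0],[0,0,0]],[1,[0,1.2,0],[0,0,0]],[1,[0,1.2,0],[0,0,0]],[1,[0,1.2,0],[0,0,0]],[1,[0,1.2,0],[0,0,0]],[1,[0,1,0],[0,0,0]],[1,[0,0.4,0],[0,0,0]]]'
python3 -m crank '[[1,[0,0,0],[0,0,0]],[1,[0,0,0],[0,0,0]],[1,[0,-1,2],[0,0,0]],[1,[0,-2,3],[0,0,0]],[1,[0,-2,3],[0,0,0]],[0.4,[0,-2,3],[0,0,0]],[0.4,[0,-2,3],[0,0,0]],[0.4,[0,-2,1],[0,0,0]],[0.4,[0,0,0],[0,0,0]]]'
python3 - <<'E'
from h import *
obs()
for c in("top","side"):
    p=viewer.camera(c);print(c);marks(p,["leg_tip","leg_hinge","top_bar","frame_hinge"],n=2);save(p,c+"7.png",(240,150,400,280),4)
E
```

```text
clock: 17.28
position: [0.4616, 0.0826, 0.1159]
ee_rot: [-0.032, 0.706, 0.032, 0.706]
ft_force: [0.2, 0.6, 0.8]
grip_width: -0.001
clock: 18.03
position: [0.4627, -0.0341, 0.2681]
ee_rot: [-0.028, 0.705, 0.03, 0.708]
ft_force: [0.1, -0.8, 0.1]
grip_width: 0.564
{'clock': 18.0333, 'position': [0.4627, -0.0341, 0.2681], 'ee_rot': [-0.0281, 0.7052, 0.0301, 0.7079], 'ft_force': [0.1356, -0.7509, 0.0825], 'grip_width': 0.5637, 'joint_pos': [-1.2273, -0.2465, 1.0707, 1.8524, 0.2163, 1.4088, -0.1219]}
axes [[0.004, -0.082, 0.997], [0.003, 0.997, 0.082], [-1.0, 0.003, 0.004]]
top
call leg_tip 0.69 [0.452  0.1907 0.0081] [253. 236.]
call leg_hinge 0.62 [0.4609 0.0658 0.0316] [285. 233.]
call top_bar 0.63 [ 0.6688 -0.0541  0.209 ] [317. 169.]
side
call leg_tip 0.63 [0.451  0.19   0.0069] [281. 203.]
call leg_hinge 0.63 [0.4562 0.0657 0.0253] [290. 213.]
call top_bar 0.86 [ 0.6691 -0.0578  0.2005] [346. 183.]
call top_bar 0.47 [ 0.4762 -0.138   0.0121] [311. 240.]
call frame_hinge 0.62 [ 0.5417 -0.0657  0.0382] [319. 223.]
```

View pics/side7.png

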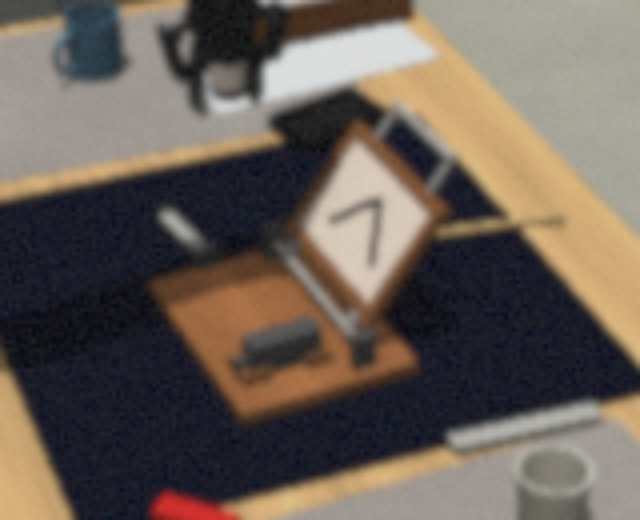

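The leg lies fully down, with its tip at z≈0.008 and y≈0.19. The weight stays home. Now the top bar at about (0.669, -0.055, 0.206).

```bash
python3 -m crank '[[0.4,[3.4,-0.3,0],[0,0,0]],[0.4,[3.4,-0.3,0],[0,0,0]],[0.4,[3.4,-0.3,0],[0,0,0]],[0.4,[3.4,-0.3,0],[0,0,0]],[0.4,[3.4,-0.4,0],[0,0,0]],[0.4,[3.5,-0.4,0],[0,0,0]],[0.4,[0,0,-1],[0,0,0]],[0.4,[0,0,0],[0,0,0]],[0.4,[0,0,0],[0,0,0]]]'
python3 - <<'E'
from h import *
obs()
p=viewer.camera("wrist");save(p,"w8.png");marks(p,["top_bar","frame_hinge"],n=2)
E
```

```text
clock: 19.28
position: [0.6049, -0.0429, 0.2566]
ee_rot: [-0.027, 0.714, 0.031, 0.699]
ft_force: [-0.2, 0.2, -0.1]
grip_width: 0.596
{'clock': 19.2833, 'position': [0.6049, -0.0429, 0.2566], 'ee_rot': [-0.0266, 0.714, 0.0305, 0.699], 'ft_force': [-0.1926, 0.2252, -0.0617], 'grip_width': 0.5958, 'joint_pos': [-0.8067, 0.4798, 1.1242, 1.499, -0.4311, 1.4569, 0.4121]}
axes [[-0.021, -0.081, 0.997], [0.005, 0.997, 0.081], [-1.0, 0.006, -0.021]]
call top_bar 0.56 [ 0.6702 -0.0556  0.2095] [432. 254.]
call top_bar 0.28 [ 0.4246 -0.1421  0.0291] [161. 232.]
call frame_hinge 0.96 [ 0.5406 -0.0628  0.0442] [262. 177.]
call frame_hinge 0.48 [ 0.4779 -0.136   0.0199] [210. 228.]
```

View pics/w8.png

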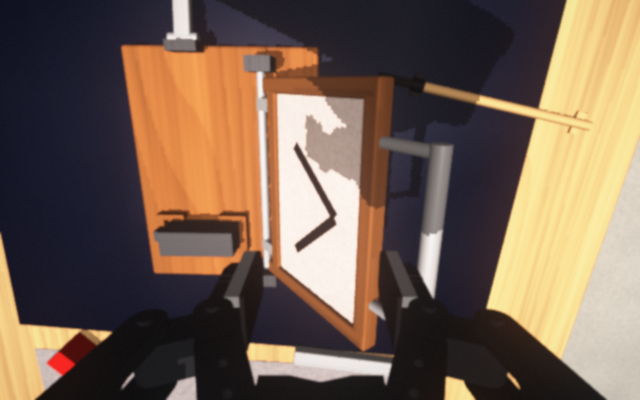

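The bar runs from about (440,150) to (428,290) px, 65 mm beyond the gripper and clear of everything else, so I move on over it.

```bash
python3 -m crank '[[0.4,[1.8,-0.4,0.5],[0,-0.021,0]],[0.4,[1.8,-0.4,0.5],[0,0,0]],[0.4,[1.8,-0.4,0],[0,0,0]],[0.4,[1,0,0],[0,0,0]],[0.4,[0,0,0],[0,0,0]],[0.4,[0,0,0],[0,0,0]]]' 30
python3 - <<'E'
from h import *
obs()
p=viewer.camera("wrist");save(p,"w9.png");marks(p,["top_bar","frame_hinge"],n=2)
E
```

```text
clock: 19.93
position: [0.6693, -0.054, 0.2681]
ee_rot: [-0.027, 0.706, 0.031, 0.707]
ft_force: [-0.7, 1.3, -0.6]
grip_width: 0.599
{'clock': 19.9333, 'position': [0.6693, -0.054, 0.2681], 'ee_rot': [-0.0271, 0.7055, 0.0313, 0.7075], 'ft_force': [-0.7017, 1.3125, -0.599], 'grip_width': 0.5986, 'joint_pos': [-0.6425, 0.6039, 1.0557, 1.3086, -0.5243, 1.5138, 0.4412]}
axes [[0.002, -0.082, 0.997], [0.006, 0.997, 0.082], [-1.0, 0.006, 0.003]]
call top_bar 0.89 [ 0.6684 -0.0562  0.2094] [319. 221.]
call frame_hinge 0.65 [ 0.4784 -0.1389  0.0182] [153. 214.]
```

```bash
python3 -m crank '[[0.4,[0,0,-1.5],[0,0,0]],[0.4,[0,0,-2],[0,0,0]],[0.4,[0,0,-2],[0,0,0]],[0.4,[0,0,-1.5],[0,0,0]],[0.4,[0,0,-0.6],[0,0,0]],[0.4,[0,0,0],[0,0,0]],[0.4,[0,0,0],[0,0,0]]]'
python3 -m crank '[[1,[0,0,0],[0,0,0]],[1,[0,0,0],[0,0,0]],[1,[0,0,0],[0,0,0]],[1,[0,0,0],[0,0,0]],[1,[0,0,0],[0,0,0]],[1,[0,0,0],[0,0,0]],[1,[0,0,0],[0,0,0]],[1,[0,0,0],[0,0,0]]]' 30
```

```text
clock: 20.67
position: [0.6696, -0.0545, 0.1922]
ee_rot: [-0.027, 0.706, 0.031, 0.707]
ft_force: [0.7, -0.3, 0.5]
grip_width: 0.595
clock: 21.33
position: [0.6697, -0.0548, 0.1922]
ee_rot: [-0.027, 0.706, 0.031, 0.707]
ft_force: [-3.5, 0.1, 6.1]
grip_width: 0.131
```

```bash
python3 -c "
import numpy as np
f=np.linspace(.65,0,15);h=21*np.diff(np.sin(f));z=21*np.diff(np.cos(f))
for a,b in zip(h,z):print(round(a*.9967,2),round(a*.0805,2),round(b,2))"
```

```text
-0.79 -0.06 0.57
-0.81 -0.07 0.53
-0.84 -0.07 0.5
-0.86 -0.07 0.46
-0.88 -0.07 0.42
-0.9 -0.07 0.37
-0.91 -0.07 0.33
-0.93 -0.07 0.29
-0.94 -0.08 0.25
-0.95 -0.08 0.2
-0.96 -0.08 0.16
-0.97 -0.08 0.11
-0.97 -0.08 0.07
-0.97 -0.08 0.02
```

```bash
python3 -m crank '[[1,[-0.79,-0.06,0.57],[0,0,0]],[1,[-0.81,-0.07,0.53],[0,0,0]],[1,[-0.84,-0.07,0.5],[0,0,0]],[1,[-0.86,-0.07,0.46],[0,0,0]],[1,[0,0,0],[0,0,0]]]'
python3 -m crank '[[1,[-0.88,-0.07,0.42],[0,0,0]],[1,[-0.9,-0.07,0.37],[0,0,0]],[1,[-0.91,-0.07,0.33],[0,0,0]],[1,[-0.93,-0.07,0.29],[0,0,0]],[1,[-0.94,-0.08,0.25],[0,0,0]],[1,[0,0,0],[0,0,0]]]'
```

```text
clock: 21.75
position: [0.6363, -0.0571, 0.2139]
ee_rot: [-0.026, 0.705, 0.031, 0.708]
ft_force: [3.4, 0.3, 5.7]
grip_width: 0.127
clock: 22.25
position: [0.5902, -0.0604, 0.2296]
ee_rot: [-0.026, 0.706, 0.032, 0.707]
ft_force: [2.9, 1.7, 5.9]
grip_width: 0.127
```

```bash
python3 -m crank '[[1,[-0.95,-0.08,0.2],[0,0,0]],[1,[-0.96,-0.08,0.16],[0,0,0]],[1,[-0.97,-0.08,0.11],[0,0,0]],[1,[-0.8,-0.07,0.05],[0,0,0]],[1,[-0.5,-0.04,0],[0,0,0]],[1,[-0.5,-0.04,0],[0,0,0]],[1,[0,0,0],[0,0,0]],[1,[0,0,0],[0,0,0]],[1,[0,0,0],[0,0,0]]]'
python3 - <<'E'
from h import *
obs()
im=[]
for c in("side","wrist","top"):
    p=viewer.camera(c);print(c);marks(p,["top_bar","frame_hinge"],n=2);marks(p,["weight","weight_tab","leg_tip","paperweight","brush"],n=1)
    im.append(p["frame"])
b=cv2.resize(im[0][150:270,250:390],(400,343),interpolation=2);a=cv2.resize(im[1],(400,250))
o=np.zeros((343,800,3),np.uint8);o[:,:400]=b;o[:250,400:]=a;cv2.imwrite("pics/v10.png",o[:,:,::-1])
E
```

```text
clock: 23.0
position: [0.544, -0.0639, 0.2337]
ee_rot: [-0.027, 0.706, 0.032, 0.707]
ft_force: [-0.1, 6.4, 4.8]
grip_width: 0.123
{'clock': 23.0, 'position': [0.544, -0.0639, 0.2337], 'ee_rot': [-0.0267, 0.7061, 0.0317, 0.7069], 'ft_force': [-0.1136, 6.4126, 4.8335], 'grip_width': 0.1231, 'joint_pos': [-0.9756, 0.3151, 1.2318, 1.7103, -0.3125, 1.3356, 0.3981]}
axes [[0.001, -0.083, 0.997], [0.007, 0.997, 0.083], [-1.0, 0.007, 0.001]]
side
call top_bar 0.88 [ 0.5413 -0.0639  0.2458] [318. 181.]
call frame_hinge 0.94 [ 0.5433 -0.0659  0.0349] [319. 223.]
call frame_hinge 0.46 [ 0.4981 -0.0656 -0.0072] [310. 233.]
call weight 0.76 [ 0.4443 -0.6732 -0.0016] [359. 337.]
call weight_tab 0.65 [ 0.4245 -0.1358  0.0231] [299. 241.]
call paperweight 0.68 [ 0.665  -0.3196 -0.0062] [371. 259.]
call brush 0.53 [0.7613 0.031  0.0026] [355. 207.]
wrist
call top_bar 0.57 [ 0.5457 -0.0654  0.2529] [326. 293.]
call top_bar 0.19 [ 0.4242 -0.1438  0.0301] [201. 230.]
call frame_hinge 0.92 [ 0.5406 -0.0627  0.0416] [317. 166.]
call weight 0.94 [ 0.4763 -0.1371  0.019 ] [253. 224.]
call weight_tab 0.68 [ 0.4253 -0.1443  0.0299] [202. 230.]
call leg_tip 0.16 [ 0.424  -0.1437  0.0294] [201. 230.]
call brush 0.79 [ 0.771   0.0327 -0.0042] [549.  84.]
top
call frame_hinge 0.39 [0.4607 0.0638 0.0304] [286. 233.]
call weight 0.78 [ 0.3095 -0.3543 -0.0004] [394. 271.]
call weight_tab 0.73 [ 0.3417 -0.3895  0.009 ] [403. 263.]
call leg_tip 0.61 [0.4468 0.1908 0.013 ] [253. 237.]
call paperweight 0.64 [ 0.6701 -0.3226 -0.0017] [383. 180.]
call brush 0.71 [0.7648 0.0346 0.0024] [294. 157.]
```

View pics/v10.png

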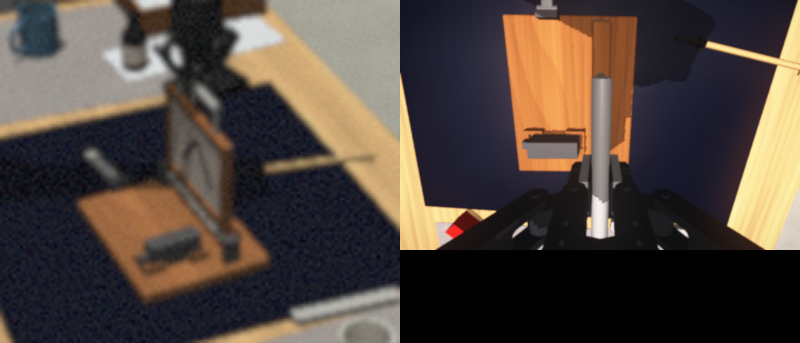

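The frame stands upright: the wrist view looks straight down along it, with bar and hinge in line at about (600,100) px. I trim 1 mm, ease the side load and check that it holds.

```bash
python3 -m crank '[[1,[-0.1,0.05,0],[0,0,0]],[1,[0,0,0],[0,0,0]],[1,[0,0,0],[0,0,0]],[1,[0,0,0],[0,0,0]],[1,[0,0,0],[0,0,0]],[1,[0,0,0],[0,0,0]]]'
python3 - <<'E'
from h import *
p=viewer.camera("side");marks(p,["top_bar","frame_hinge","weight_centre","leg_tip"],n=1)
obs();print(manip.hand_in())
E
```

```text
clock: 24.7
position: [0.5431, -0.0639, 0.2337]
ee_rot: [-0.027, 0.706, 0.031, 0.707]
ft_force: [0.2, 5.9, 5.0]
grip_width: 0.13
call top_bar 0.91 [ 0.5425 -0.0644  0.2438] [319. 181.]
call frame_hinge 0.69 [ 0.5398 -0.065   0.0353] [318. 223.]
call weight_centre 0.74 [ 0.3113 -0.3494  0.0182] [289. 281.]
call leg_tip 0.63 [0.4557 0.1901 0.0055] [282. 203.]
{'clock': 24.95, 'position': [0.5431, -0.0639, 0.2337], 'ee_rot': [-0.0268, 0.706, 0.0312, 0.707], 'ft_force': [-0.5315, 4.9774, 5.1408], 'grip_width': 0.1275, 'joint_pos': [-0.9797, 0.3118, 1.2338, 1.7127, -0.3089, 1.3344, 0.395]}
axes [[0.001, -0.082, 0.997], [0.006, 0.997, 0.082], [-1.0, 0.006, 0.002]]
the job is handed in; nothing more can be done
None
```

I did the three steps in the order asked and handed the job in at about 25 s, with the gripper still holding the frame's top bar. The hand-in reports no verdict.

- **Weight:** The dark steel weight is down in the pocket with its tab in the front notch, and I let go of it. When it touched the floor, its underside was within about 0.5 mm of the pocket floor height. It was still seated in the last pictures I viewed.
- **Leg:** I pushed it over centre with closed fingers and it dropped fully. The foot is at z ≈ 0.006–0.013 m, against about 0.010 m expected for fully down.
- **Frame:** It is upright. The bar is within about 3 mm of directly above the hinge by camera, which is about 0.01 rad. The force in the tipping direction is about 0 N.
- **Other things:** I touched none of them on purpose, and those I measured again (brush, paperweight, one red look-alike) are where they were.

Two checks were not clean:
- **Side force:** About 5 N of sideways force along the bar remained, even after I tried to ease it.
- **Weight lookup:** The last side-camera search for the weight reported only a red look-alike, so the final word on the weight is the wrist camera's reading about two seconds earlier.

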